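Wedge up a carburettor casting on its setting base

ROBOT

A 6-joint arm with a two-finger parallel gripper is mounted at the origin on a cart in front of the work surface, level with it; the furniture and walls round the work are solid. World frame = base frame: x ahead of the robot, y to its left, z up, the work surface at z = 0. Lengths are in mm, angles in rad, forces in N, time in s.
With the tool pointing down it reaches from about 350 to 775 mm from the base axis. Payload 5.5 kg.
Tool frame: the origin (TCP) lies at the very end of the fingers, on their centre line; the grasp point (between the pads) lies 19 mm behind it; z points along the fingers, y is the line along which they close (so a half turn about z gives the same grasp; the last joint's range is limited). The gripper opens to 85 mm and grips with 20 to 120 N. Pads are 22 mm wide; open, the fingers measure 114 mm over their backs; the gripper's body (76 mm by 85 mm) begins 54 mm behind the grasp point. The pads swing forward as they close: fully open they stand 13 mm farther back than shut.
Start: joints at [1.146, 0.313, 0.046, 1.304, 0, 1.431], TCP at [161.579, 551.873, 231.323] pointing down, gripper open.
Joint ranges: [-2.76, 2.76], [-0.86, 1.69], [-1.03, 1.26], [-2.2, 2.34], [-1.47, 1.5], [-3.14, 3.14]. Speed limits (rad/s): [2.57, 2.57, 3.14, 3.14, 3.14, 3.14].

INTERFACE

Orientations are given as a unit quaternion [w, x, y, z].
In Python, from bench import robot, kin, eyes, nets gives the robot as it stands. Calls block until the motion is done:
- robot.reach(position, orientation): joint-space move of the TCP to a pose.
- robot.move_straight(position, ori=None, vel=150): straight line of the TCP; ori=None keeps the orientation; vel is the mean speed in mm/s.
- robot.movej(angles): joint-space move.
- robot.gripper_open() and robot.clamp(strength=None): open the fingers fully, or close them until they stop; strength is the grip in N (None keeps the last).
- robot.wait(seconds).
- kin.solve_ik(position, orientation): joint angles nearest the present ones, or None.
- robot.get_obs(): the state.
- eyes.read_camera(name): name is "scene" or "top" or "wrist"; returns a dict with "img" (400x640x3 uint8, red, green, blue), "z_map" (400x640 float32, mm along the optical axis (not along the pixel's ray), 0 where there is no reading), "mtx" (3x3 intrinsics, pixels), "T" (4x4, takes a point from camera to world coordinates); the wrist camera has in their place "hand_eye" (4x4, takes a point from camera to tool coordinates, whose origin is the TCP and whose axes are the flange's). Camera axes: x right, y up, looking along -z (the intrinsics and any distortion apply to the point x, -y, -z); pixel columns grow to the right and rows downward; lengths in mm; the calibration is good to about 2 mm. A picture is of the moment at which its call begins: read the wrist's pose just before it.
A pose or a line that the arm cannot do raises robot.Unreachable and nothing moves.
- robot.sign_off(): hands the job in; it is judged then, once.
Trained networks look in the newest picture that a camera, given by its name, has taken for a name from the list of things; names that differ only in an ending like _2 or _b are one class to them, and where a whole thing is asked for, a point or a joint stands for the part that bears it (a point fixed in the world has none). Each returns a list of dicts, best first, with "score" (0 to 1); they miss things now and then, are a little off and sometimes report something else, mostly with a low value. They report only what shows in the picture. A call takes as long as a camera call. They do not tell look-alikes from the thing itself.
- nets.recognise(camera, label): "box" ([left, top, width, height] as shares, 0 to 1, of the picture: columns of its width, rows of its height, round what is visible of it).
The state is a dict: "time": time; "joint_pos": joint angles; "dq": joint speeds; "tau": joint torques, N m; "position": TCP position; "orientation": TCP orientation; "contact_force": force on the tool from outside, world axes, zero at the start; "wrist_torque": the same for the moment, N m; "grip_width": finger opening in mm; "grasp_force": force on a finger pad.
Only numpy, scipy, OpenCV 4.12 (cv2) and the standard library are available. Lean on these libraries where they do the work, as an engineer would, in place of code of your own. Each camera call takes 0.05 s, during which the arm holds its last target. There are 200 camera calls.

TASK

Take the steel wedge by the lug on its tail and slide it flat along the bench, nose first, between the two rails of the setting base and under the carburettor casting that rests on them, until the casting's near edge has just lifted, about 4 mm clear of the rails, while its far edge stays on the rails. Do not jack it up as far as 9 mm, do not touch the casting with the robot, and leave the plain steel bar, the tape roll and the castle nut where they are. Finish while still holding the wedge in place, flat on the bench and carrying the casting's near edge: do not let go of it.

Things in the scene. Friction and masses are not known exactly. Their poses are not given: they have to be found in the camera images.
- wedge_grip (a point): centre of the lug by which the wedge is held: an upright block on the wedge's tail, 34 long (along x), 22 wide (along y), its top 52 mm above the wedge's underside. This point is 38 mm above the underside, on the wedge's middle line, 138 mm behind the nose end. x points along the wedge to the nose, z up.
- wedge_nose (a point): middle of the lower edge of the wedge's nose end, in the plane of the underside; the nose is 6 mm thick here. Axes as for the lug.
- wedge: the wedge: one piece of bare steel (0.4 kg), 160 long, 26 wide. Its sloping top falls evenly over 110 mm of length from 28 high to 6 high at the nose (1 mm of height in 5 mm of length); the tail, 50 long, carries the lug. Origin in the middle of its underside, 80 mm behind the nose end; x to the nose, z up.
- base: the setting base, an aluminium U fixed to the bench: two rails along x, 16 high, 15 wide, and between them a channel 36 wide, open down to the bench. Origin on the bench on the channel's middle line; x points along the channel, away from its open near end (x = -56 mm); a cross bar closes it at x = 70 mm. On each rail a stop lug rises to 30 mm, near face at x = 41 mm.
- casting_front (a point): middle of the lower edge of the casting's near end (the end towards the channel's open end); 16 mm above the bench at the start. x points from the near edge to the far edge, z up.
- casting_rear (a point): middle of the lower edge of the casting's far end, 80 mm from the near edge, on the rails up to 6 mm before the stop lugs; it may be pushed back to them.
- casting: the carburettor casting, dark grey metal (0.5 to 0.95 kg), 81 long, 77 wide, 50 high; its flat flange underneath, 80 long and 54 wide, lies across both rails. Origin in the plane of the underside, half-way between the two edge points and 6 mm to the right of the line from the near to the far one.
- parallel: plain steel bar without any taper, 150 x 26 x 20 high, lying on the bench; origin in the middle of its underside, x along it. Not used.
- tape: roll of black tape lying flat, 55 across and 19 high; origin under its centre. Not used.
- nut: black castle nut, about 32 across and 22 high; origin under its centre. Not used.
Mind the look-alikes: they are no part of the job. Leave any brown or turquoise look-alike of the base alone.

How it is judged:
By the outcome, as a careful person would: the job done as asked, in the order asked, and still so for the second after the job is handed in, while the arm keeps its last pose, push and grip.
It also fails if it takes over 45 s, if anything falls off the work surface, if the arm or the gripper's body presses on something with over 40 N, if the wrist force passes 120 N, or if a joint passes its speed limit or range.

## Working session

There is one attempt and no reset: what is moved stays moved. The work goes in short steps, each a Python script; the robot and the scene stay as the last script left them, time stands still between calls to the robot, and variables do not carry over. Pictures are saved under pics/ and viewed, at most 10 in all, crops included, and the job is handed in when it is done.

```bash
mkdir -p pics
cat > h.py <<'E'
import numpy as np, cv2
from bench import robot,kin,eyes,nets
def cloud(c,T):
    z=c["z_map"].astype(float);K=c["mtx"];v,u=np.mgrid[:z.shape[0],:z.shape[1]]
    P=np.stack([(u-K[0,2])/K[0,0]*z,-(v-K[1,2])/K[1,1]*z,-z,np.ones_like(z)],-1)
    W=(P@T.T)[...,:3];W[z==0]=np.nan;return W
def save(n,im):cv2.imwrite("pics/"+n,im[...,::-1])
E
python3 - <<'E'
from h import *
print(robot.get_obs())
for n in("top","scene"):
    c=eyes.read_camera(n);save(n+".png",c["img"]);W=cloud(c,c["T"]);np.save(n+".npy",W);print(n,c["mtx"],c["T"],c.keys())
    for l in("wedge","wedge_grip","wedge_nose","base","casting","parallel","tape","nut"):
        for d in nets.recognise(n,l)[:3]:
            b=np.array(d["box"])*[640,400,640,400];u,v=(b[:2]+b[2:]/2).astype(int);print(l,round(d["score"],2),b.round(),W[v,u].round())
E
```

```text
{'time': 0.0, 'joint_pos': array([1.14639817e+00, 3.13984939e-01, 4.49827452e-02, 1.30355844e+00,
       1.88687371e-05, 1.43119462e+00]), 'dq': array([-0.00075162,  0.00175125,  0.00015496,  0.00094711,  0.00015691,
        0.0007074 ]), 'tau': array([ 3.86990205e-04, -4.80622780e+01,  2.98535997e+01,  1.90926046e-02,
       -3.97860704e-04, -6.95449330e-06]), 'position': array([161.35406143, 551.38585394, 230.41917603]), 'orientation': array([-2.54544746e-04,  1.41917423e-01,  9.89878107e-01, -8.44683375e-04]), 'contact_force': array([-0.12901491, -0.31009548, -0.59105166]), 'wrist_torque': array([ 0.025282  ,  0.03581974, -0.06049349]), 'grasp_force': 0.0, 'grip_width': 85.48075963207616}
top [[476.53453097   0.         323.59937681]
 [  0.         476.53453097 193.70562647]
 [  0.           0.           1.        ]] [[ 2.19792549e-03  9.95272851e-01 -9.70933624e-02  4.22853338e+02]
 [-9.99995495e-01  2.38603867e-03  1.82138018e-03  6.45480793e+01]
 [ 2.04443876e-03  9.70889217e-02  9.95273611e-01  1.26838135e+03]
 [ 0.00000000e+00  0.00000000e+00  0.00000000e+00  1.00000000e+00]]
[... 873 characters left out ...]
 9.29906315e+02]
 [ 0.00000000e+00  0.00000000e+00  0.00000000e+00  1.00000000e+00]] dict_keys(['img', 'z_map', 'mtx', 'T'])
wedge 0.83 [358. 267.  52.  37.] [ 497. -185.   27.]
wedge_grip 0.65 [356. 259.  54.  48.] [ 502. -179.   26.]
wedge_grip 0.33 [278. 141.  24.  15.] [688. 313.   2.]
wedge_nose 0.76 [356. 264.  56.  43.] [ 492. -185.   33.]
base 0.63 [163. 179.  54.  30.] [367. 396.  -3.]
base 0.61 [279. 279.  64.  47.] [357. -81.   4.]
base 0.59 [344. 179.  47.  42.] [659.  -6.  43.]
casting 0.63 [346. 183.  33.  32.] [654.   8.  45.]
parallel 0.88 [231. 160.  55.  27.] [538. 294.  23.]
tape 0.64 [282. 141.  19.  14.] [695. 316.  -2.]
nut 0.58 [409. 218.  14.  15.] [ 697. -141.   19.]
```

Run:
```python
import cv2
a=cv2.imread("pics/top.png")[100:310,160:440];cv2.imwrite("pics/topc.png",cv2.resize(a,None,fx=2.8,fy=2.8,interpolation=cv2.INTER_CUBIC))
```

```text
(no output)
```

View pics/topc.png

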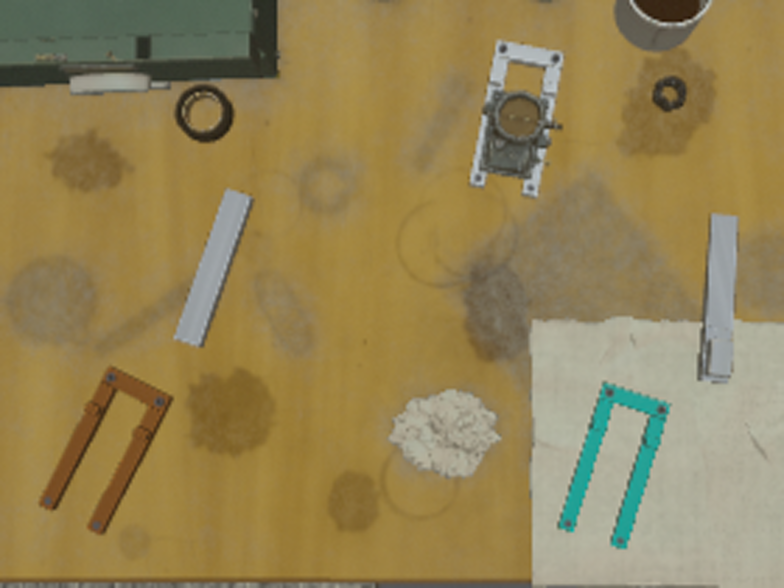

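The aluminium base with the casting is at crop (517,115), its open end facing the robot. The wedge is at (718,295), lug near (716,355), nose pointing away. The bar is at (213,268), and the brown and turquoise ones are look-alikes. Next I look from close by with the wrist camera.

```bash
cat >> h.py <<'E'
def q(t):return [0,np.cos(t/2),np.sin(t/2),0]
def wristT(c,o):
    from scipy.spatial.transform import Rotation as R
    w,x,y,z=o["orientation"];T=np.eye(4);T[:3,:3]=R.from_quat([x,y,z,w]).as_matrix();T[:3,3]=o["position"];return T@c["hand_eye"]
def look(n):
    robot.wait(.3);o=robot.get_obs();c=eyes.read_camera("wrist");T=wristT(c,o);W=cloud(c,T);save(n+".png",c["img"]);np.savez(n+".npz",W=W,K=c["mtx"],T=T,img=c["img"]);return c,W,T
E
python3 - <<'E'
from h import *
for t in(-.1,np.pi-.1):print(t,[kin.solve_ik(p,q(t)) for p in([430,-180,250],[560,30,300])])
robot.reach([430,-180,260],q(np.pi-.1))
c,W,T=look("w1");print(c["hand_eye"].round(3),c["mtx"])
robot.reach([530,25,300],q(np.pi-.15))
c,W,T=look("w2");print(robot.get_obs()["time"])
a=[cv2.imread(f"pics/{n}.png") for n in("w1","w2")];cv2.imwrite("pics/w12.png",cv2.resize(np.hstack(a),(800,250),interpolation=cv2.INTER_AREA))
E
```

```text
-0.1 [array([-0.568912  ,  0.09687771, -0.18027588,  1.29364274,  0.        ,
        2.67268066]), array([-0.08962063,  0.27721862,  0.16355501,  1.45713272,  0.        ,
       -3.13121328])]
3.041592653589793 [array([-0.568912  ,  0.09687771, -0.18027588,  1.29364274,  0.        ,
       -0.468912  ]), array([-0.08962063,  0.27721862,  0.16355501,  1.45713272,  0.        ,
        0.01037937])]
[[-1.00000e-03  9.54000e-01  2.98000e-01  7.66130e+01]
 [ 1.00000e+00  1.00000e-03 -0.00000e+00  2.81000e-01]
 [-1.00000e-03  2.98000e-01 -9.54000e-01 -1.42198e+02]
 [ 0.00000e+00  0.00000e+00  0.00000e+00  1.00000e+00]] [[332.68784375   0.         320.81079664]
 [  0.         332.68784375 201.71160808]
 [  0.           0.           1.        ]]
5.275
```

View pics/w12.png

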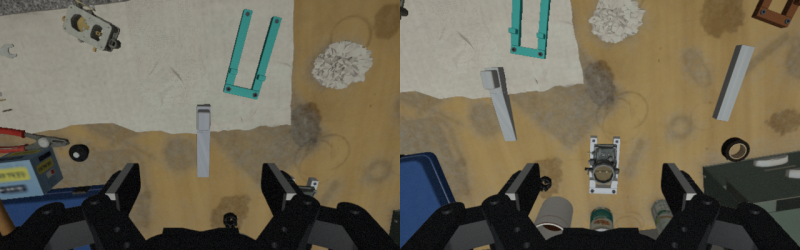

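Left half (w1): wedge at about (204,140), lug at the upper (near) end, nose pointing away. Right half (w2): base and casting at about (603,165), open end up. Now to fit both from the depth.

```bash
cat > fit.py <<'E'
from h import *
def rect(P):
    (c,s,a)=cv2.minAreaRect(P.astype(np.float32));b=cv2.boxPoints((c,s,a))
    e=[b[1]-b[0],b[2]-b[1]];l=max(e,key=np.linalg.norm);th=np.arctan2(l[1],l[0])
    if np.cos(th)<0:th+=np.pi
    return np.array(c),sorted(s),(th+np.pi)%(2*np.pi)-np.pi
def sel(W,x0,x1,y0,y1,z0,z1):
    m=(W[...,0]>x0)&(W[...,0]<x1)&(W[...,1]>y0)&(W[...,1]<y1)&(W[...,2]>z0)&(W[...,2]<z1);return W[m]
E
python3 - <<'E'
from fit import *
for n in("w1","w2"):
    W=np.load(n+".npz")["W"]
    b=sel(W,430,600,-100,-60,-20,20);print("bench z",len(b),np.median(b[:,2]),b[:,2].std())
    P=sel(W,390,630,-230,-130,5,70);c,s,t=rect(P[:,:2]);print("wedge",len(P),c,s,t)
    u=np.array([np.cos(t),np.sin(t)]);d=(P[:,:2]-c)@u;e=(P[:,:2]-c)@[-u[1],u[0]]
    for k in range(-90,90,10):
        m=(d>=k)&(d<k+10)
        if m.sum()>2:print(k,m.sum(),np.percentile(P[m,2],[10,50,90]).round(1),np.percentile(e[m],[2,50,98]).round(1))
W=np.load("w2.npz")["W"]
P=sel(W,570,780,-60,90,8,70);c,s,t=rect(P[:,:2]);print("base",len(P),c,s,t)
P=sel(W,570,780,-60,90,35,75);c,s,t=rect(P[:,:2]);print("cast",len(P),c,s,t)
W=np.load("top.npy");P=sel(W,570,780,-60,90,8,40);c,s,t=rect(P[:,:2]);print("base top",len(P),c,s,t)
P=sel(W,390,630,-230,-130,5,70);c,s,t=rect(P[:,:2]);print("wedge top",len(P),c,s,t)
E
```

```text
bench z 3790 0.26013878392021184 3.1945817573350994
wedge 5312 [ 490.92462158 -179.94288635] [99.8238754272461, 201.8048858642578] -0.00027680397
-90 549 [ 5.7  8.3 10.7] [-44.8  -5.9  48.5]
-80 584 [ 5.6  8.3 10.3] [-46.9  -6.1  46.6]
-70 578 [ 5.4  7.9 10.2] [-47.4  -7.   46.9]
-60 546 [ 5.4 24.  49.7] [-40.8   2.4  46.5]
-50 314 [ 5.3 50.4 52.2] [-30.1   1.4  45.6]
-40 243 [ 5.7 51.1 52.3] [-24.3  -0.2  15.9]
-30 218 [ 5.5 51.  52.5] [-21.8   1.9  31.4]
-20 144 [ 5.2  6.3 28.1] [-11.6  19.1  48.7]
-10 289 [ 5.6 25.9 27.9] [-11.6  10.1  48.3]
0 155 [23.7 24.9 26.1] [-13.   -0.8  26.3]
10 144 [21.8 23.  24.3] [-14.1  -1.5  10.4]
20 145 [20.  21.2 22.3] [-15.2  -2.9   9.8]
30 134 [18.1 19.1 20.2] [-16.2  -4.    7.9]
40 131 [16.2 17.1 18.6] [-17.4  -5.7   6.9]
50 126 [13.7 15.1 16.2] [-18.4  -5.7   6. ]
60 124 [12.2 13.2 14.3] [-19.4  -7.1   5.3]
70 125 [10.2 11.2 12.4] [-20.4  -8.3   4.5]
80 114 [ 7.8  9.  10.2] [-21.8  -9.8   3.9]
bench z 3782 0.024437425630651433 3.226072399949031
wedge 5532 [ 491.21243286 -179.95153809] [99.5049057006836, 202.38534545898438] -0.0009365082
-90 486 
[... 444 characters left out ...]
4 23.8] [-13.7   2.6  11.7]
20 182 [12.6 20.3 21.9] [-15.1   1.3  10.7]
30 173 [13.2 18.3 19.7] [-16.   -0.5   9.6]
40 163 [11.3 16.4 17.8] [-17.3  -1.9   8.4]
50 153 [11.3 14.6 16. ] [-18.2  -3.6   7.4]
60 144 [10.9 12.6 13.7] [-18.9  -5.1   6.3]
70 134 [ 8.8 10.7 12. ] [-20.1  -6.1   5.2]
80 127 [ 7.3  8.7 10. ] [-21.3  -8.    4.3]
base 3887 [682.68188477   3.3152771 ] [75.69499969482422, 143.0218048095703] -0.19100761
cast 1608 [667.40185547  14.04013824] [69.26338195800781, 69.50109100341797] -0.78639483
base top 775 [682.9708252  -7.1306076] [97.81713104248047, 142.72486877441406] -0.1768558
wedge top 1356 [ 509.4024353  -181.20741272] [98.75109100341797, 239.27139282226562] -0.01269269
```

Run:
```python
from fit import *
from scipy.optimize import minimize
W1=np.load("w1.npz")["W"];W2=np.load("w2.npz")["W"]
def wedge(W):
    P=sel(W,420,620,-215,-145,9,60)
    best=None
    L=P[P[:,2]>48];c,s,t=rect(L[:,:2]);print("lugtop",c,s,t)
    def h(p,r):
        u=np.cos(p[2]),np.sin(p[2]);d=(r[:,:2]-p[:2])@u;e=(r[:,:2]-p[:2])@[-u[1],u[0]];return d,e  # p= nose
    S=P[(P[:,2]<29)&(P[:,0]>c[0]+30)]
    def cost(p):
        d,e=h(p,S);z=np.clip(6-d/5,0,28);return np.minimum(abs(S[:,2]-z)*1.0,3).sum()+np.clip(abs(e)-13,0,5).sum()*2
    x=minimize(cost,[592,-190,-.1],method="Nelder-Mead",options=dict(xatol=.01,fatol=.01,initial_simplex=[[592,-190,-.1],[585,-190,-.1],[592,-184,-.1],[592,-190,-.05]])).x
    T=S;d,e=h(x,T);m=abs(T[:,2]-(6-d/5))<1.5;T=T[m];d=d[m];e=e[m]
    mid=[( (np.percentile(e[(d>=k)&(d<k+10)],2)+np.percentile(e[(d>=k)&(d<k+10)],98))/2) for k in range(-90,-20,10)]
    print("nose",x,"mids",np.round(mid,1),"lug from nose",h(x,c[None]))
    d,e=h(x,P)
    for k in(-150,-138,-126,-116):
        m=(abs(d-k)<5);
        for z in range(9,54,4):
            mm=m&(abs(P[:,2]-z)<2)
            if mm.sum()>3:print(k,z,mm.sum(),np.percentile(e[mm],[5,95]).round(1),end="; ")
        print()
wedge(W1);wedge(W2)
for W in(W2,np.load("top.npy")):
    P=sel(W,560,790,-80,90,9,20.5);Q=sel(W,560,790,-80,90,-8,6)
    def loc(p,r):
        u=np.cos(p[2]),np.sin(p[2]);return (r[:,:2]-p[:2])@u,(r[:,:2]-p[:2])@[-u[1],u[0]]
    def f(p):
        def ins(r):
            x,y=loc(p,r);y=abs(y);return ((x>-56)&(x<85)&(y<33)&((y>18)|(x>70))).sum()
        return -(ins(P)-1.0*ins(Q))
    b=(1e9,)
    for t in np.arange(-.24,-.12,.01):
        for x in range(650,690,2):
            for y in np.arange(-8,20,1.):
                v=f((x,y,t))
                if v<b[0]:b=(v,(x,y,t))
    r=minimize(f,b[1],method="Nelder-Mead",options=dict(initial_simplex=np.array(b[1])+np.array([[0,0,0],[2,0,0],[0,1.5,0],[0,0,.015]])));print("base",b,r.x,r.fun,len(P))
    p=r.x;C=sel(W,560,790,-80,90,26,70);x,y=loc(p,C);print("cast local",np.percentile(x,[1,50,99]),np.percentile(y,[1,50,99]))
```

```text
lugtop [ 453.76605225 -176.48565674] [21.175518035888672, 33.309627532958984] -0.09396124
nose [ 5.91215358e+02 -1.90659437e+02 -1.04816648e-01] mids [ 0.   0.1 -0.4 -0.3 -0.2 -0.1  0. ] lug from nose (array([-138.1778802]), array([-0.28461833]))
-150 25 10 [-13.3   8. ]; -150 29 40 [-13.3  12.1]; -150 33 19 [-9.9  8.5]; -150 37 14 [-9.  9.]; -150 41 12 [-10.2   8. ]; -150 45 12 [-9.1  9.5]; -150 49 78 [-10.7  10. ]; -150 53 113 [-8.5  7.8]; 
-138 25 11 [-13.4  12.4]; -138 29 13 [-13.3  12.3]; -138 49 50 [-10.7  10.3]; -138 53 127 [-9.3  8. ]; 
-126 25 9 [-13.4  12.6]; -126 29 14 [-13.3  12.5]; -126 49 49 [-10.7  10.4]; -126 53 109 [-8.5  8.8]; 
-116 25 11 [-13.4   9.8]; -116 29 46 [-12.2  11.2]; 
lugtop [ 454.48379517 -175.77307129] [22.043256759643555, 33.91965866088867] -0.10545325
nose [ 5.89265533e+02 -1.90236601e+02 -1.06449500e-01] mids [ 0.1 -0.1 -0.   0.2 -0.1  0.1 -0. ] lug from nose (array([-135.55554877]), array([0.06129328]))
-150 9 14 [-40.   12.7]; -150 13 13 [-35.1  12.5]; -150 17 12 [11.4 12.8]; -150 21 13 [12.  12.7]; -150 25 32 [-10.2  12.5]; -150 29 52 [-10.4  12.
[... 722 characters left out ...]
; 
-116 9 7 [11.6 12.7]; -116 13 9 [12.  12.7]; -116 17 13 [11.5 12.6]; -116 21 11 [11.7 12.9]; -116 25 44 [-12.7  12.5]; -116 29 88 [-10.6  11.5]; -116 41 4 [ 9.2 10.2]; -116 49 22 [-8.2  9.1]; -116 53 10 [-8.2  7.6]; 
base (np.float64(-1077.0), (668, np.float64(11.0), np.float64(-0.18999999999999995))) [ 6.69105599e+02  1.07401210e+01 -1.89461056e-01] -1112.0 1261
cast local [-40.21287668  -3.69793132  47.13604005] [-36.96738538  -1.9465542   29.9585837 ]
base (np.float64(-360.0), (670, np.float64(11.0), np.float64(-0.18999999999999995))) [ 6.71658179e+02  1.05705376e+01 -1.89914480e-01] -373.0 409
cast local [-40.88510406  -1.907086    46.838137  ] [-37.32570247  -1.85823416  30.23972396]
```

```bash
python3 - <<'E'
from h import *
def st(s):
    o=robot.get_obs();print(s,round(o["time"],2),o["position"].round(1),o["contact_force"].round(1),o["wrist_torque"].round(2),round(o["grip_width"],1),round(o["grasp_force"],1))
yaw=-.104;o=q(np.pi+yaw)
robot.reach([453.9,-176.3,110],o);st("above")
robot.move_straight([453.9,-176.3,31.5],vel=100);robot.wait(.2);st("down")
robot.clamp(80);robot.wait(.3);st("clamped")
c,W,T=look("g1")
E
python3 -c "
import cv2;a=cv2.imread('pics/g1.png');print(a.shape)"
```

```text
above 6.38 [ 455.  -176.3  111. ] [ 0.1 -0.1  0.2] [-0.01  0.01  0.  ] 85.4 0.0
down 7.52 [ 454.4 -176.6   32.2] [ 0.4 -0.  -0.4] [ 0.05  0.04 -0.04] 85.2 0.0
clamped 8.43 [ 454.  -176.5   31.8] [-1.8 -1.1  5.7] [-0.06  0.38  0.06] 20.0 79.2
(400, 640, 3)
```

View pics/g1.png

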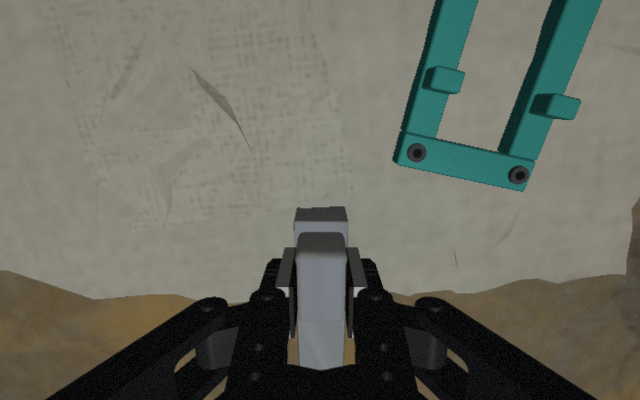

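The lug is held between both pads at (320,265), with the wedge square to the gripper. Now I drag it to the channel mouth.

```bash
cat >> h.py <<'E'
B=np.array([669.5,10.7]);TB=-.1895
def st(s):
    o=robot.get_obs();print(s,round(o["time"],2),o["position"].round(1),o["contact_force"].round(1),o["wrist_torque"].round(2),round(o["grip_width"],1),round(o["grasp_force"],1));return o
def b2w(x,y=0):
    c,s=np.cos(TB),np.sin(TB);return B+[c*x-s*y,s*x+c*y]
E
python3 - <<'E'
from h import *
def go(p,yaw,z=31.5,vel=80):robot.move_straight([p[0],p[1],z],q(np.pi+yaw),vel=vel);return st(p)
go((475,-110),-.12)
go((458,0),-.16)
go(b2w(-219),TB);robot.wait(.2);st("pre")
c,W,T=look("g2")
t=eyes.read_camera("top");save("t2.png",t["img"]);np.save("t2.npy",cloud(t,t["T"]))
a=cv2.resize(t["img"][100:260,250:410],(400,400),interpolation=cv2.INTER_CUBIC);save("g2t2.png",np.hstack([cv2.resize(c["img"],(400,250)),np.zeros((250,0,3),np.uint8)]) if 0 else np.hstack([cv2.resize(c["img"][:,120:520],(400,400)),a]))
E
```

```text
(475, -110) 9.79 [ 475.5 -110.1   31.8] [-0.4 -1.9  4.6] [-0.37  0.14 -0.09] 19.8 79.3
(458, 0) 11.33 [4.584e+02 1.000e-01 3.180e+01] [ 1.8 -3.7  6.2] [-0.85 -0.19 -0.04] 20.4 79.4
[454.42041934  51.95256337] 12.13 [454.6  52.4  31.8] [ 1.  -2.7  6.1] [-0.53 -0.17 -0.07] 20.3 79.6
pre 12.33 [454.5  52.4  31.7] [ 1.1 -1.3  6.8] [-0.51 -0.14 -0.08] 20.4 79.6
```

View pics/g2t2.png

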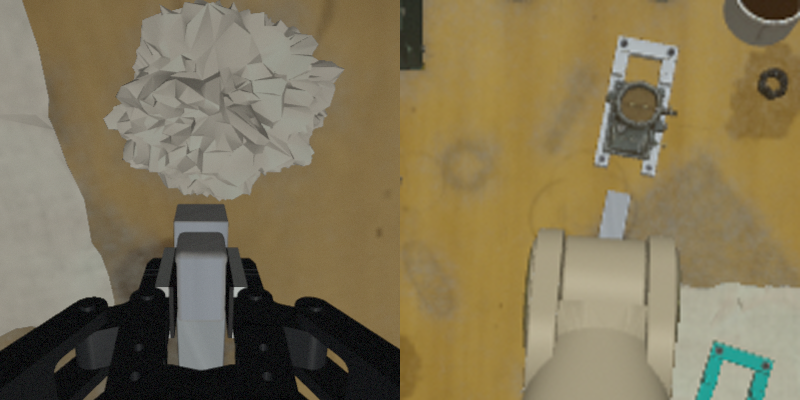

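Left half: the lug is still held squarely, with crumpled paper well behind it. Right half: the nose at (618,195) points at the channel mouth (626,165). I check the lateral offset within this one camera.

Run:
```python
from fit import *
for n in("t2",):
    W=np.load(n+".npy")
    c,s=np.cos(TB),np.sin(TB);D=W[...,:2]-B;x=D@[c,s];y=D@[-s,c];z=W[...,2]
    for k in range(-125,-56,8):
        m=(x>=k)&(x<k+8)&(abs(y)<25)&(z>5)&(z<35)
        if m.sum()>3:print("wedge",k,m.sum(),np.percentile(y[m],[3,97]).round(1),np.median(z[m]).round(1))
    for k in list(range(-60,-42,6))+list(range(46,70,6)):
        m=(x>=k)&(x<k+6)&(abs(y)<45)&(z>10)&(z<40);r=y[m]
        if (r>0).any() and (r<0).any():print("rail",k,np.percentile(r[r>0],[3,97]).round(1),np.percentile(r[r<0],[3,97]).round(1))
# colour-edge profile across: average brightness along channel axis, at given height
t=cv2.imread("pics/t2.png");cam=eyes.read_camera("top");K=cam["mtx"];Ti=np.linalg.inv(cam["T"])
def prof(x0,x1,h):
    ys=np.arange(-45,45.1,1);out=[]
    for yy in ys:
        v=[]
        for xx in np.arange(x0,x1,1.):
            p=b2w(xx,yy);p=Ti@[p[0],p[1],h,1];u=K[0,0]*p[0]/-p[2]+K[0,2];w=K[1,1]*-p[1]/-p[2]+K[1,2]
            v.append(cv2.getRectSubPix(t,(1,1),(float(u),float(w)))[0,0,0])
        out.append(np.mean(v))
    return ys,np.array(out)
for nm,a in dict(noseA=(-90,-84,7),noseB=(-105,-95,10),railA=(-54,-48,16),railB=(50,64,16)).items():
    ys,p=prof(*a);g=np.gradient(p);i=np.argsort(-abs(g))[:8];print(nm,[(ys[k],round(g[k],1)) for k in sorted(i)])
```

```text
wedge -125 29 [-10.2  14.1] 14.0
wedge -117 30 [-11.7  13.1] 12.0
wedge -109 30 [-13.4  13.9] 11.4
wedge -101 27 [-10.7  12.2] 10.1
wedge -93 30 [-11.7  12.9] 8.7
wedge -85 17 [-10.5  11.5] 8.0
wedge -61 9 [-23.3  22.4] 10.1
rail -60 [19.4 19.4] [-31.1 -21.6]
rail -54 [20.1 31.1] [-30.9 -18.9]
rail -48 [18.5 32.2] [-32.6 -19.4]
rail 46 [21.4 31.5] [-30.5 -18.1]
rail 52 [18.4 31.8] [-32.1 -19. ]
rail 58 [20.  32.4] [-32.  -18.3]
rail 64 [19.4 32.2] [-30.9 -19.7]
noseA [(np.float64(-14.0), np.float64(12.3)), (np.float64(-13.0), np.float64(19.0)), (np.float64(-12.0), np.float64(17.8)), (np.float64(11.0), np.float64(-10.4)), (np.float64(12.0), np.float64(-15.2)), (np.float64(13.0), np.float64(-20.3)), (np.float64(14.0), np.float64(-22.2)), (np.float64(15.0), np.float64(-16.5))]
noseB [(np.float64(-14.0), np.float64(10.3)), (np.float64(-13.0), np.float64(19.5)), (np.float64(-12.0), np.float64(22.0)), (np.float64(-11.0), np.float64(13.8)), (np.float64(12.0), np.float64(-17.7)), (np.float64(13.0), np.float64(-23.4)), (np.float64(14.0), np.float64(-21.5)), (np.float64(15.0), np.float64(-13.4))]
railA [(np.float64(-33.0), np.float64(29.7)), (np.float64(-32.0), np.float64(25.2)), (np.float64(-19.0), np.float64(-31.3)), (np.float64(-18.0), np.float64(-25.2)), (np.float64(18.0), np.float64(28.4)), (np.float64(19.0), np.float64(30.3)), (np.float64(32.0), np.float64(-37.1)), (np.float64(33.0), np.float64(-33.6))]
railB [(np.float64(-33.0), np.float64(26.0)), (np.float64(-32.0), np.float64(25.8)), (np.float64(-19.0), np.float64(-23.7)), (np.float64(-18.0), np.float64(-29.3)), (np.float64(18.0), np.float64(25.9)), (np.float64(19.0), np.float64(25.3)), (np.float64(32.0), np.float64(-27.4)), (np.float64(33.0), np.float64(-31.4))]
```

Run:
```python
from h import *
def snap(n):
    for k in("scene","top"):
        c=eyes.read_camera(k);save(f"{n}_{k}.png",c["img"]);np.save(f"{n}_{k}.npy",cloud(c,c["T"]))
def go(nx,vel=40):
    p=b2w(nx-138,-.5);robot.move_straight([p[0],p[1],31.5],q(np.pi+TB),vel=vel);return st(nx)
snap("s0")
for nx in(-50,-20,2):go(nx)
snap("s1")
for nx in(12,19,25):go(nx,20)
robot.wait(.2);st("end");snap("s2")
a=[cv2.imread(f"pics/{n}_scene.png")[150:270,300:420] for n in("s1","s2")];cv2.imwrite("pics/s12.png",cv2.resize(np.hstack(a),(800,400),interpolation=cv2.INTER_CUBIC))
# casting top in base frame: fit plane & extents before/after
c_,s_=np.cos(TB),np.sin(TB)
for n in("s0","s1","s2"):
  for k in("scene","top"):
    W=np.load(f"{n}_{k}.npy");D=W[...,:2]-B;x=D@[c_,s_];y=D@[-s_,c_];z=W[...,2];r=[]
    for x0 in range(-44,44,8):
        m=(x>=x0)&(x<x0+8)&(abs(y)<25)&(z>22)&(z<85);r.append(round(float(np.nanpercentile(z[m],80)),1) if m.sum()>8 else None)
    m=(abs(y)<30)&(abs(x)<60)&(z>28)&(z<85);print(n,k,r,np.percentile(x[m],[1,99]).round(1))
```

```text
-50 13.81 [474.   48.8  31.5] [-26.1   5.3  37.9] [0.99 4.9  0.  ] 20.4 84.4
-20 14.71 [504.4  43.   31.3] [-23.2   4.8  31.5] [0.86 4.57 0.03] 20.0 84.2
2 15.41 [528.1  38.5  31.3] [-17.6   3.2  25.2] [0.68 3.56 0.02] 20.2 83.2
12 16.16 [537.5  36.7  31.3] [-16.6   4.2  25.3] [0.69 3.69 0.02] 20.2 83.2
19 16.66 [541.9  35.9  31.3] [-25.    4.9  31.3] [0.92 4.87 0.02] 20.4 84.2
25 17.11 [541.8  35.9  31.2] [-40.3   7.5  46.1] [ 1.3   7.53 -0.02] 20.4 86.0
end 17.31 [541.9  35.9  31.3] [-39.8   7.8  46.2] [ 1.33  7.49 -0.04] 20.2 85.9
s0 scene [33.3, 35.8, 38.4, 54.8, 58.8, 57.4, 58.0, 57.0, 61.0, 59.7, None] [-41.7  44.9]
s0 top [30.9, 35.0, 37.2, 46.1, 60.2, 56.0, 54.0, 55.7, 61.1, 60.8, 31.0] [-38.2  47.3]
s1 scene [33.0, 36.2, 38.2, 54.4, 60.7, 57.9, 54.0, 58.2, 61.7, 57.1, None] [-40.6  42.6]
s1 top [None, None, None, None, 63.0, 50.7, 53.7, 55.8, 61.2, 62.3, 29.5] [-8.8 49.5]
s2 scene [32.4, 35.9, 37.9, 53.1, 59.2, 57.6, 55.3, 59.0, 61.4, 55.2, None] [-41.   44.8]
s2 top [None, None, None, None, None, None, None, None, 61.6, 61.5, 30.4] [20.3 49.9]
```

View pics/s12.png

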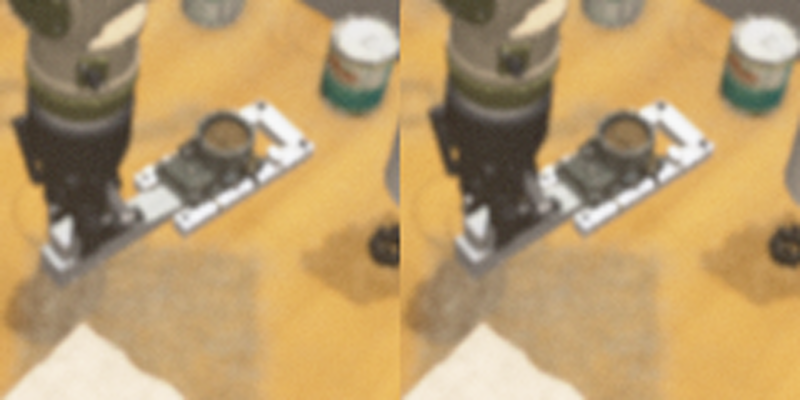

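The nose is at the casting edge, but the arm lags about 17 mm and presses the wedge onto the bench (Fz 46 N). I back the command off and relieve the down-force before pushing on.

Run:
```python
from h import *
def go(nx,z,vel=20):
    p=b2w(nx-138,-.5);robot.move_straight([p[0],p[1],z],q(np.pi+TB),vel=vel);o=robot.get_obs()
    a=(o["position"][:2]-B)@[np.cos(TB),np.sin(TB)]+138;print(nx,z,"nose",a.round(1),"z",o["position"][2].round(2),o["contact_force"].round(1),round(o["time"],1));return o
go(10,31.5)
z=31.5
for i in range(8):
    z+=1;o=go(10,z)
    if o["contact_force"][2]<8:break
print(kin.solve_ik(robot.get_obs()["position"],robot.get_obs()["orientation"])-robot.get_obs()["joint_pos"])
```

```text
10 31.5 nose 8.0 z 31.35 [-1.6  1.   7.7] 18.3
10 32.5 nose 7.8 z 31.35 [-1.5  3.4 -0.3] 18.6
[ 6.93889390e-17 -3.33066907e-16 -3.88578059e-16  2.22044605e-16
  1.60461922e-16 -1.66533454e-16]
```

```bash
cat >> h.py <<'E'
def push(target,cmd,z,step=1.5,vel=15,tmax=6):
    t0=robot.get_obs()["time"];i=0
    while 1:
        p=b2w(cmd-138,-.5);robot.move_straight([p[0],p[1],z],q(np.pi+TB),vel=vel);o=robot.get_obs();f=o["contact_force"]
        a=(o["position"][:2]-B)@[np.cos(TB),np.sin(TB)]+138;i+=1
        print(round(cmd,1),round(z,1),"nose",a.round(1),"z",o["position"][2].round(2),f.round(1),round(o["time"],1))
        if a>=target-.3 or o["time"]-t0>tmax or np.linalg.norm(f)>70:break
        z+=np.clip((f[2]-4)*.1,-.5,1);cmd=min(cmd+step,target+15)
    return cmd,z
def snap(n):
    for k in("scene","top"):
        c=eyes.read_camera(k);save(f"{n}_{k}.png",c["img"]);np.save(f"{n}_{k}.npy",cloud(c,c["T"]))
E
python3 - <<'E'
from h import *
print(push(20,11,32.2));snap("s3")
E
```

```text
11 32.2 nose 7.8 z 31.36 [-5.1  4.4  4.3] 18.8
12.5 32.2 nose 7.8 z 31.36 [-8.3  5.6  7.8] 19.1
14.0 32.6 nose 9.5 z 31.34 [-8.3  3.1  4.6] 19.3
15.5 32.7 nose 10.1 z 31.36 [-10.9   3.2   7. ] 19.6
17.0 33.0 nose 12.6 z 31.35 [-6.8  2.6  0.9] 19.8
18.5 32.7 nose 12.6 z 31.33 [-12.2   2.6   7.8] 20.1
20.0 33.0 nose 15.7 z 31.35 [-6.6  2.3  0.9] 20.3
21.5 32.7 nose 15.8 z 31.37 [-10.7   2.4   7.6] 20.6
23.0 33.1 nose 18.8 z 31.38 [-6.3  2.4 -0.2] 20.8
24.5 32.7 nose 18.8 z 31.35 [-11.9   2.7   7.7] 21.1
26.0 33.0 nose 21.7 z 31.37 [-7.3  1.5  1. ] 21.3
(26.0, np.float64(33.03159169230691))
```

```bash
cat > icp.py <<'E'
from h import *
from scipy.spatial import cKDTree
from scipy.optimize import minimize
c_,s_=np.cos(TB),np.sin(TB)
def L(f):
    W=np.load(f);D=W[...,:2]-B;P=np.stack([D@[c_,s_],D@[-s_,c_],W[...,2]],-1).reshape(-1,3);return P[~np.isnan(P[:,0])]
def est(n,k="scene",ref="s0"):
    A=L(f"{ref}_{k}.npy");A=A[(A[:,0]>-43)&(A[:,0]<42)&(abs(A[:,1])<36)&(A[:,2]>25)]
    t=cKDTree(L(f"{n}_{k}.npy"));res=[]
    def mv(p):
        dx,l,dy=p;a=-np.arcsin(l/80);Q=A.copy();x=A[:,0]-35;z=A[:,2]-16  # pitch: near edge (x=-80) up by l
        Q[:,0]=35+dx+x*np.cos(a)-z*np.sin(a);Q[:,2]=16+x*np.sin(a)+z*np.cos(a);Q[:,1]+=dy;return Q
    f=lambda p:np.minimum(t.query(mv(p))[0],4).mean()
    b=min((minimize(f,[d,l,0],method="Nelder-Mead",options=dict(initial_simplex=np.array([d,l,0])+np.array([[0,0,0],[3,0,0],[0,2,0],[0,0,2]]))) for d in(0,5) for l in(0,4)),key=lambda r:r.fun)
    g=[round(f([b.x[0],l,b.x[2]]),2) for l in range(0,9,2)]
    print(n,k,"dx %.1f lift %.1f dy %.1f"%tuple(b.x),round(b.fun,2),g)
E
python3 - <<'E'
from icp import *
for n in("s1","s2","s3"):est(n)
a=cv2.imread("pics/s3_scene.png")[165:245,320:420];cv2.imwrite("pics/s3c.png",cv2.resize(a,(750,600),interpolation=cv2.INTER_CUBIC))
E
```

```text
s1 scene dx 0.1 lift -0.1 dy 0.0 1.87 [np.float64(1.88), np.float64(2.15), np.float64(2.41), np.float64(2.63), np.float64(2.85)]
s2 scene dx 0.3 lift -0.3 dy 0.1 1.99 [np.float64(2.0), np.float64(2.29), np.float64(2.51), np.float64(2.74), np.float64(2.95)]
s3 scene dx 3.1 lift 2.2 dy 0.1 2.08 [np.float64(2.29), np.float64(2.08), np.float64(2.22), np.float64(2.4), np.float64(2.62)]
```

View pics/s3c.png

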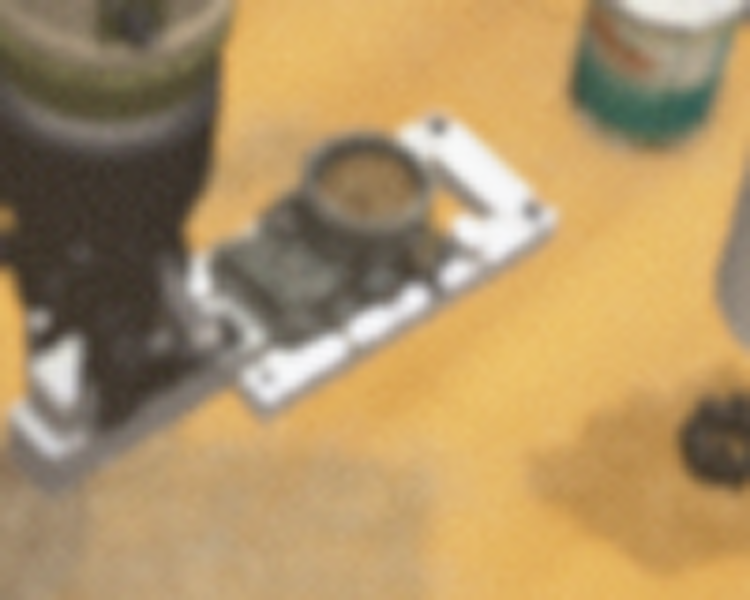

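The wedge sits flat in the channel, the casting's near edge is slightly raised (estimate about 2.2 mm), and its far end is close to the stop lugs. I go on to nose ≈ 30.

Run:
```python
from icp import *
print(push(29.8,27.5,32.8,step=1.2));robot.wait(.3);st("rest");snap("s4");est("s4");est("s3")
W=L("s4_scene.npy");m=(abs(W[:,1])<14)
for k in range(-150,-40,10):
    r=W[m&(W[:,0]>=k)&(W[:,0]<k+10)&(W[:,2]>4)&(W[:,2]<60)]
    if len(r)>5:print(k,len(r),np.percentile(r[:,2],[50,80]).round(1),end=" ")
a=cv2.imread("pics/s4_scene.png")[165:245,320:420];cv2.imwrite("pics/s4c.png",cv2.resize(a,(750,600),interpolation=cv2.INTER_CUBIC))
```

```text
27.5 32.8 nose 21.7 z 31.38 [-11.3   1.2   7. ] 21.7
28.7 33.1 nose 24.4 z 31.37 [-6.1  0.3  0.8] 21.9
29.9 32.8 nose 24.4 z 31.37 [-10.   2.   6.] 22.2
31.1 33.0 nose 26.3 z 31.37 [-7.3  1.3  2.7] 22.4
32.3 32.9 nose 26.3 z 31.36 [-11.3   2.2   7.4] 22.7
33.5 33.2 nose 30.6 z 31.44 [-3.1  0.9 -6.3] 22.9
(33.5, np.float64(33.19371356618935))
rest 23.21 [566.5  29.8  32.7] [-1.6  0.9 -7.3] [0.17 0.82 0.01] 20.5 78.9
s4 scene dx 4.4 lift 5.6 dy -0.0 2.18 [np.float64(2.57), np.float64(2.39), np.float64(2.26), np.float64(2.18), np.float64(2.26)]
s3 scene dx 3.1 lift 2.2 dy 0.1 2.08 [np.float64(2.29), np.float64(2.08), np.float64(2.22), np.float64(2.4), np.float64(2.62)]
-130 84 [28.9 40.2] -120 66 [47.9 54.7] -110 29 [24.1 55.3] -100 12 [12.3 21.6] -90 14 [16.5 21.3] -80 14 [18.  23.6] -70 14 [15.5 22.1] -60 14 [16.5 21.8] -50 12 [17.4 23.7]
```

View pics/s4c.png

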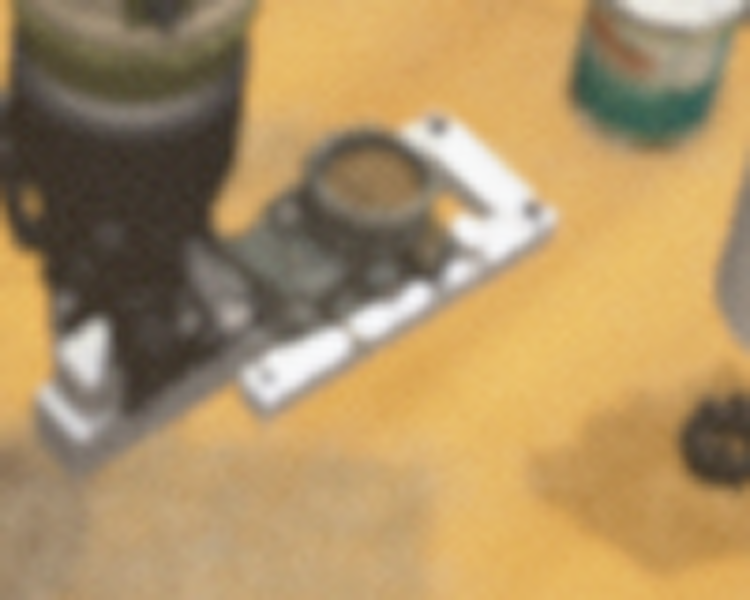

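The push overshot slightly: Fz is −7 N, z rose 1.3 mm and the nose is at about 33, so the wedge has come off the bench a little. I lower it back flat and ease it back to nose ≈ 31.

Run:
```python
from icp import *
def go(nx,z,vel=15):
    p=b2w(nx-138,-.5);robot.move_straight([p[0],p[1],z],q(np.pi+TB),vel=vel);robot.wait(.2);o=robot.get_obs()
    a=(o["position"][:2]-B)@[np.cos(TB),np.sin(TB)]+138;print(nx,z,"nose",a.round(1),"z",o["position"][2].round(2),o["contact_force"].round(1),round(o["time"],1));return a,o
nx=32.5;z=32.2
for i in range(8):
    a,o=go(nx,z);f=o["contact_force"][2]
    if f>4 and o["position"][2]<31.6:break
    z-=.35
for i in range(5):
    if a<31.5:break
    nx-=1;a,o=go(nx,z)
snap("s5");est("s5")
print(o["orientation"].round(4),q(np.pi+TB))
```

```text
32.5 32.2 nose 33.3 z 32.53 [ 1.  -0.9 -6.6] 23.8
32.5 31.85 nose 32.6 z 31.92 [ 1.2  0.  -7.1] 24.2
32.5 31.5 nose 32.6 z 31.56 [ 1.4  0.1 -5.9] 24.7
32.5 31.15 nose 32.7 z 31.5 [ 0.1 -0.2 -0.6] 25.1
32.5 30.799999999999997 nose 32.8 z 31.4 [-0.9  0.1  5. ] 25.6
31.5 30.799999999999997 nose 32.7 z 31.46 [ 1.9 -0.3  5.5] 26.0
30.5 30.799999999999997 nose 32.5 z 31.53 [ 5.7 -1.4  4. ] 26.5
29.5 30.799999999999997 nose 32.0 z 31.6 [ 5.3 -1.5  2.6] 26.9
28.5 30.799999999999997 nose 31.2 z 31.56 [ 6.  -1.5  2.7] 27.4
s5 scene dx 3.8 lift 4.1 dy -1.3 2.14 [np.float64(2.6), np.float64(2.36), np.float64(2.14), np.float64(2.19), np.float64(2.33)]
[ 2.400e-03  9.480e-02  9.955e-01 -1.000e-04] [0, np.float64(0.09460829294967435), np.float64(0.9955145759380666), 0]
```

Run:
```python
from icp import *
for nx,z in((31.5,31.0),(32.5,30.9)):
    p=b2w(nx-138,-.5);robot.move_straight([p[0],p[1],z],q(np.pi+TB),vel=15);robot.wait(.4);o=st((nx,z))
    print(((o["position"][:2]-B)@[np.cos(TB),np.sin(TB)]+138).round(1),o["position"][2].round(2),o["orientation"].round(4))
snap("s6");est("s6");est("s6","top")
W=L("s6_scene.npy");r=W[(W[:,0]>-122)&(W[:,0]<-90)&(abs(W[:,1])<9)&(W[:,2]>46)&(W[:,2]<58)];print("lugtop",len(r),np.median(r[:,2]) if len(r) else "")
a=cv2.imread("pics/s6_scene.png")[165:245,320:420];cv2.imwrite("pics/s6c.png",cv2.resize(a,(750,600),interpolation=cv2.INTER_CUBIC))
```

```text
(31.5, 31.0) 28.21 [564.9  30.4  31.4] [ 1.2 -1.4  6.1] [-0.05  0.17  0.04] 20.4 80.6
31.5 31.41 [1.000e-04 9.460e-02 9.955e-01 1.000e-04]
(32.5, 30.9) 28.86 [565.   30.3  31.3] [-1.9 -0.5  9.6] [ 0.04  0.62 -0.02] 20.3 81.0
31.6 31.34 [-7.000e-04  9.460e-02  9.955e-01  1.000e-04]
s6 scene dx 3.8 lift 3.6 dy -1.4 2.16 [np.float64(2.53), np.float64(2.3), np.float64(2.17), np.float64(2.29), np.float64(2.49)]
s6 top dx 7.0 lift 19.6 dy -1.6 3.98 [np.float64(3.99), np.float64(3.99), np.float64(3.99), np.float64(3.99), np.float64(3.99)]
lugtop 27 52.77466148390715
```

View pics/s6c.png

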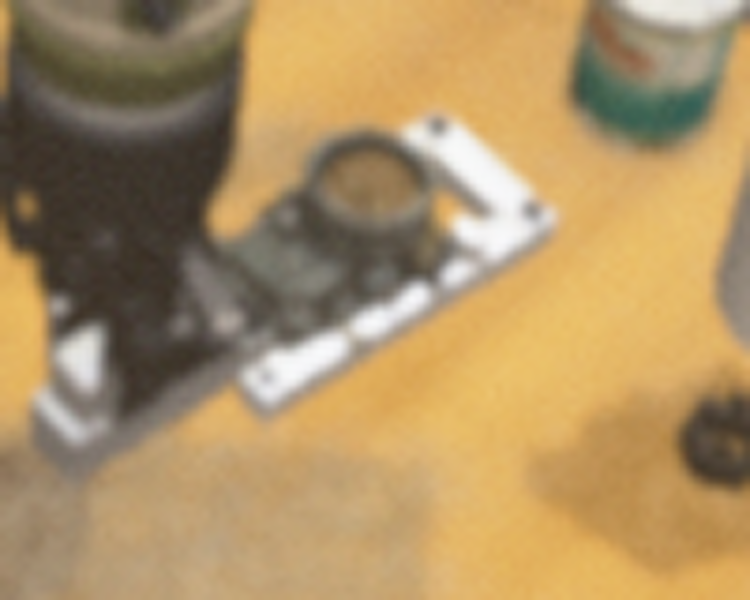

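The wedge is flat, level, under slight down-force and still held. The casting's near edge is up about 4 mm with the far edge on the rails, so I hand it in.

```bash
python3 -c "
from h import *
st('end');print(robot.sign_off())"
```

```text
end 28.96 [565.   30.3  31.4] [-1.4 -0.2  9.3] [ 0.06  0.65 -0.04] 20.3 81.0
the job is handed in; nothing more can be done
None
```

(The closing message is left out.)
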